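# Pan to the measuring ring, sensor slide to its click

## Task

Slide the steel pan along the hotplate glass, without lifting it, from the ring it stands on to the middle of the other ring, and let go of it. Then take the upright fin of the infrared sensor slide on the rail behind and slide it along to the index clip until its spring ball clicks into the notch there, over the pan. Finish while still holding the fin between the fingers with the slide sitting still in the notch; leave the jars and the beaker alone.

Things in the scene. Friction and masses are not known exactly. Their poses are not given: they have to be found in the camera images.
- pan_mid (a point): The axis of the open stainless pan, half-way up: 116 mm outside diameter, 65 mm high, wall 3 mm, 0.4 to 0.8 kg; this point is 32.5 mm above its underside. z is up; the handle leaves along its -x axis.
- pan_handle (a point): Middle of the pan's straight flat handle, 105 mm from the pan's axis, 48 mm above its underside: a bar 16 mm wide (along y), 12 mm thick (z), running along x for 45 mm either way of this point, free space below and beside it. It points roughly towards the robot.
- ring_start (a point): Centre of the printed ring (136 mm across) where the pan stands at first, on the flat glass top of the white twin hotplate (170 x 400 mm, glass 62 mm above the bench). y runs along the hotplate from this ring to the other one, x away from the robot. The pan may start up to 14 mm off its centre.
- ring_goal (a point): Centre of the other ring, 190 mm along +y, same axes. The glass is flat and smooth between the rings. The pan shall stand here.
- slide (a joint): Travel of the grey sensor slide along the rail, m; 0 at its stop at the ring_start end, 0.30 at the other stop, growing along the y of ring_goal. The rail is a slotted aluminium bar parallel to the line of the rings, 105 mm behind it, its top 165 mm above the bench. Friction about 1 N.
- slide_grip (a point): Middle of the fin to grip, on top of the slide: 14 mm thick along the rail (y), 28 mm deep across it (x), from 22 mm below this point to 20 mm above it; this point is 208 mm above the bench. Axes as ring_goal. Under the fin is the slide's block, 44 mm along the rail, 46 mm across, 20 mm high. It moves only along the rail.
- ir_head (a point): Lower end of the infrared head (26 mm diameter) that an arm on the slide carries 93 mm in front of the rail (-x); 146 mm above the bench and 19 mm above the pan's rim. It moves with the slide and has the same y along the rail as slide_grip.
- notch (a point): Middle of the notch, at the top of the rail, on the bent steel index clip (30 mm long; lug and black thumb screw stick out behind the rail), fixed within 30 mm of level with ring_goal. Lips 8 mm either side resist the slide's ball with about 15 N; let go within 4 mm, the slide centres itself. In the notch, slide_grip and this point have the same y along the rail.
- jar_a: Cream jar with white cap, 72 mm diameter, 130 mm high, origin at the middle of its underside; leave alone.
- jar_b: The second, equal jar; leave alone.
- beaker: White beaker, 64 mm diameter, 85 mm high, origin at the middle of its underside; leave alone.
Mind the look-alikes: they are no part of the job. There is more than one size of the part that bears pan_mid; the job needs the larger.

How it is judged:
On the way, in this order (a step that is already met when the one before it is completed fails the run):
1. the pan stands on the middle of the other ring, let go (horizontal distance between pan_mid and ring_goal below 0.012 m and height (world z) of pan_mid below 0.0975 m and angle between pan_mid's own z axis and vertical below 0.05 rad and contact force between the fingers and pan below 0.1 N), for 0.2 s.
2. the slide is in the notch, held by its fin (y of slide_grip in the frame of notch between -0.003 and 0.003 m and contact force between the fingers and slide above 2 N), for 0.3 s.
At the end, for the whole second after the job is handed in: The pan stands upright on the glass, let go, its axis within 12 mm of the other ring's centre; the slide is at rest within 3 mm of the notch's middle; the fingers still grip the slide with more than 2 N (all of step 1 and all of step 2 and velocity of joint slide between -0.01 and 0.01 m/s); the arm keeps its last pose, push and grip.
It fails at once if the pan was lifted off the glass (over 8 mm) or tipped (over 0.2 rad) (height (world z) of pan_mid above 0.1025 m or angle between pan_mid's own z axis and vertical above 0.2 rad).
It fails at once if a jar or the beaker was moved more than 20 mm (distance of any of jar_a, jar_b, beaker from where it was at the start of the episode above 0.02 m).
It also fails if it takes over 69 s, if anything falls off the work surface, if the arm or the gripper's body presses on something with over 40 N, if the wrist force passes 120 N, or if a joint passes its speed limit or range.

## Robot

A 6-joint arm with a two-finger parallel gripper is mounted at the origin on the work surface. World frame = base frame: x ahead of the robot, y to its left, z up, the work surface at z = 0. Lengths are in m, angles in rad, forces in N, time in s.
With the tool pointing down it reaches from about 0.375 to 0.975 m from the base axis. Payload 3.8 kg.
Tool frame: the origin (TCP) lies midway between the tips of the shut fingers; the grasp point (between the pads) lies 19 mm behind it (robot.hold_point_z is the distance from the TCP to the grasp point, in m); x points along the fingers, z is the direction in which the jaws open and shut, and the axes are right-handed (so a half turn about x gives the same grasp; the last joint's range is limited). The gripper opens to 88 mm and grips with 3 to 60 N. Pads are 18 mm wide; open, the fingers measure 123 mm over their backs; the gripper's body (75 mm by 187 mm) begins 45 mm behind the grasp point.
Start: joints at [1.211, 0.264, 1.604, -0, 1.274, -0.037], TCP at [0.214, 0.64, 0.239] pointing down, gripper open.
Joint ranges: [-2.63, 2.63], [-0.94, 2.18], [0.31, 2.57], [-1.31, 4.45], [0, 2.66], [-2.55, 2.55]. Speed limits (rad/s): [2.57, 2.57, 3.14, 3.14, 3.14, 3.14].

## Interface

Orientations are given as [roll, pitch, yaw] about the fixed x, y, z axes, in that order (R = Rz(yaw) Ry(pitch) Rx(roll)).
In Python, from station import robot, snapshot gives the robot as it stands.
- The arm moves only by the tool jog_arm, never from a script. Its argument "motion" is a list that holds one entry, the list of rows, each a list of 7 numbers: the turn, a rotation vector about the tool's x, y, z in degrees, then the shift along the tool's x, y, z in cm, then the opening, from -1 (shut) to 1 (fully open), so that 0 is half open. A call has 1 to 5 rows; each row shifts and turns the pose as measured when the row begins, along the tool's axes as they then stand; what a row does not reach is not made up. A row lasts 1/10 s, in which the tool goes at most 50 mm and 8.59 degrees, less where a joint would pass 70% of its speed; a pose out of reach is approached as far as the arm can. A call with a gripper value outside its range is refused whole. The fingers move at their own pace and stop on an object; the grip force is fixed at half the most. Time passes only in rows, so rows that do not move let the fingers close. It gives the time, the measured TCP pose, the force and the opening at its end, in the units of the state.
- robot.get_state(): the state, without advancing time (a new reading comes with each control period).
- snapshot(name): name is "scene" or "top"; returns a dict with "image" (384x512x3 uint8, blue, green, red), "K" (3x3 intrinsics, pixels), "dist_coeffs" ([k1, k2, p1, p2, k3] as OpenCV has them; the pictures are not rectified), "R" (3x3) and "t" (3): a world point X has camera coordinates R X + t. Camera axes: x right, y down, z forward; pixel columns grow to the right and rows downward; lengths in m; the calibration is good to about 2 mm. A picture is of the moment at which its call begins. There is no depth.
- robot.job_done(): hands the job in, once; it reports no verdict.
The state is a dict: "time_s": time; "joint_positions": joint angles; "dq": joint speeds; "tau": joint torques, N m; "position": TCP position; "ee_rot": TCP orientation; "wrist_force": force on the tool from outside, world axes, zero at the start; "wrist_torque": the same for the moment, N m; "opening": opening from 0.0 (shut) to 1.0 (fully open).
Only numpy, scipy, OpenCV 4.12 (cv2) and the standard library are available. Lean on these libraries where they do the work, as an engineer would, in place of code of your own. Each camera call takes 0.05 s, during which the arm holds its last target.

## Working session

There is one attempt and no reset: what is moved stays moved. The work goes in short steps, Python scripts to look and compute and a tool call to move; the robot and the scene stay as the last step left them, time stands still between calls to the robot, and variables do not carry over. Pictures are saved under pics/ and viewed, and the job is handed in when it is done.

Besides the shell and the picture viewer there is one more tool, called after "Request:" as name([rows], argument=value, ...), one row to a line, values as JSON. jog_arm: Moves the arm, as the interface text tells. Its arguments: {"type":"object","properties":{"motion":{"type":"array","items":{"type":"array","items":{"type":"array","items":{"type":"number"}}}}},"required":["motion"]}

```bash
mkdir -p pics; ls; python3 - <<'E'
from station import robot, snapshot
import cv2,pickle
for n in ("scene","top"):
    s=snapshot(n); cv2.imwrite(f"pics/{n}0.png",s["image"]); pickle.dump(s,open(f"{n}0.pkl","wb"))
    print(n,s["K"],s["dist_coeffs"],s["R"],s["t"])
print(robot.get_state(), robot.hold_point_z)
E
```

```text
pics
scene [[421.58431982   0.         254.89549489]
 [  0.         421.58431982 190.91814554]
 [  0.           0.           1.        ]] [-0.09274765  0.          0.          0.          0.        ] [[-0.53876128  0.84240476  0.00951284]
 [ 0.69709922  0.45211468 -0.55645754]
 [-0.47306338 -0.29316639 -0.83082159]] [ 0.25627255 -0.25962365  1.48118482]
top [[447.51589554   0.         255.44753052]
 [  0.         447.51589554 192.39050373]
 [  0.           0.           1.        ]] [-0.10290191  0.          0.          0.          0.        ] [[ 0.02103226 -0.99955057 -0.02136144]
 [-0.99179798 -0.01816531 -0.12651793]
 [ 0.12607303  0.02384719 -0.99173429]] [0.01309034 0.5276244  1.49668835]
{'time_s': 0.1, 'joint_positions': array([ 1.21109716e+00,  2.64676581e-01,  1.60519240e+00, -2.80257955e-05,
        1.27370229e+00, -3.68939529e-02]), 'dq': array([ 0.00125562, -0.0018678 , -0.0025808 , -0.00145683,  0.0010669 ,
       -0.0018338 ]), 'tau': array([ 4.02799042e-04, -5.03623080e+01, -3.58069468e+01,  7.30691501e-02,
        2.33959698e-02, -5.74522164e-05]), 'position': array([0.21391641, 0.63955091, 0.23753766]), 'ee_rot': array([ 3.11823344,  1.56881752, -1.91695253]), 'wrist_force': array([ 0.70535212,  0.4255939 , -0.62335444]), 'wrist_torque': array([-0.00593864,  0.03693388,  0.00381498]), 'opening': 0.9997727697516199} 0.0187
```

View pics/scene0.png

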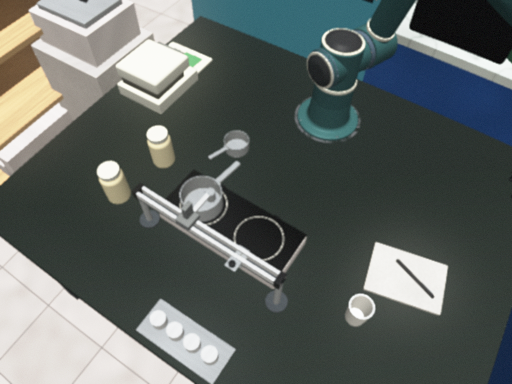

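View pics/top0.png

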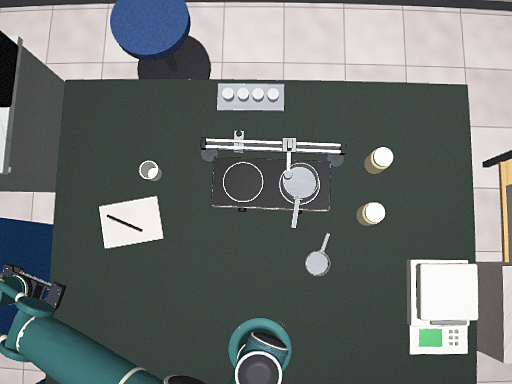

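The large pan stands on the right ring at top px (298,183), with its handle reaching (294,227). The small pan at (317,262) is the look-alike. The goal ring is at (243,182), the slide fin near (289,145) and the clip near (238,140). Next I check these in close crops.

```bash
cat > h.py <<'E'
import numpy as np,cv2,pickle
def ray(s,uv):
    p=cv2.undistortPoints(np.array(uv,float).reshape(-1,1,2),s["K"],np.array(s["dist_coeffs"])).reshape(-1,2)
    d=np.c_[p,np.ones(len(p))]@s["R"]; c=-s["R"].T@s["t"]; return c,d
def atz(s,uv,z):
    c,d=ray(s,uv); return c+d*((z-c[2])/d[:,2])[:,None]
def proj(s,X):
    rv,_=cv2.Rodrigues(np.array(s["R"])); return cv2.projectPoints(np.array(X,float).reshape(-1,1,3),rv,np.array(s["t"],float),s["K"],np.array(s["dist_coeffs"]))[0].reshape(-1,2)
def crop(s,x0,y0,x1,y1,k,fn):
    cv2.imwrite(fn,cv2.resize(s["image"][y0:y1,x0:x1],None,fx=k,fy=k,interpolation=cv2.INTER_CUBIC))
E
python3 - <<'E'
from h import *
s=pickle.load(open("top0.pkl","rb")); crop(s,195,120,355,240,5,"pics/t1.png")
s=pickle.load(open("scene0.pkl","rb")); crop(s,130,150,320,290,4,"pics/s1.png")
E
```

```text
(no output)
```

View pics/t1.png

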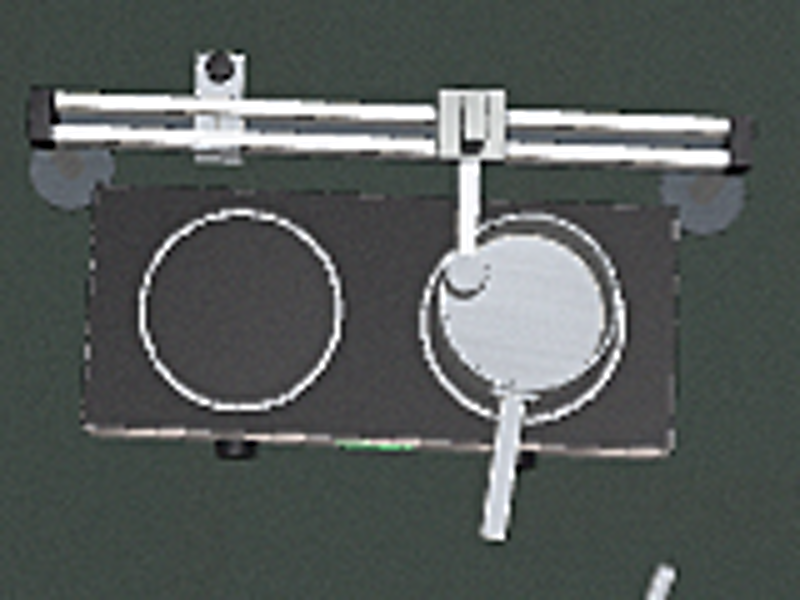

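View pics/s1.png

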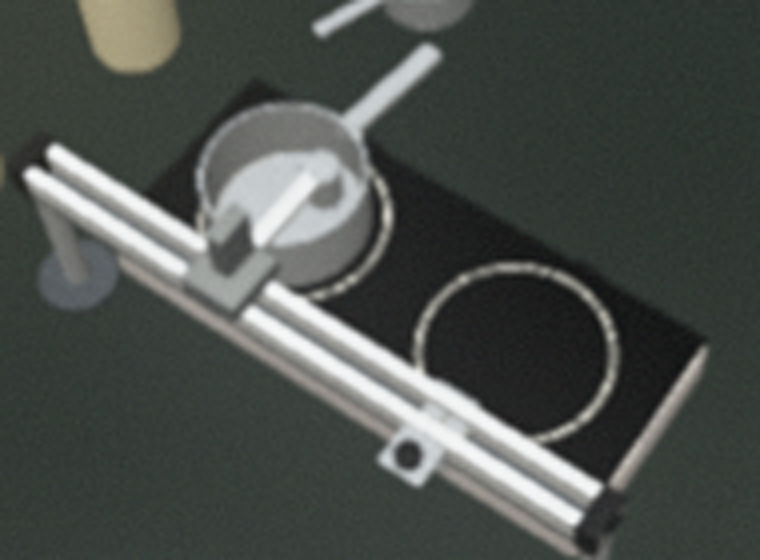

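```bash
cat > fit.py <<'E'
from h import *
from scipy.optimize import minimize
def fit(S,z=0.062):
    a=np.linspace(0,2*np.pi,180,endpoint=False)
    ims=[cv2.GaussianBlur(cv2.cvtColor(s["image"],cv2.COLOR_BGR2GRAY).astype(np.float32),(0,0),1.0) for s in S]
    def pts(p,full=True):
        c,s_=np.cos(p[2]),np.sin(p[2]); g=np.array(p[:2])
        r=0.0668
        L=np.c_[g[0]+r*np.cos(a),g[1]+r*np.sin(a),0*a+z]
        return L
    def cost(p,ims_):
        t=0
        for s,im in ims_:
            uv=proj(s,pts(p)).astype(np.float32)
            t-=cv2.remap(im,uv[:,0].reshape(-1,1),uv[:,1].reshape(-1,1),cv2.INTER_LINEAR).clip(0,200).mean()
        return t
    return pts,cost,list(zip(S,ims))
E
python3 - <<'E'
from fit import *
T=pickle.load(open("top0.pkl","rb"));C=pickle.load(open("scene0.pkl","rb"))
pts,cost,I=fit([T,C])
g0=atz(T,[(195+241.5/5,120+310/5)],.062)[0]
for nm,I_ in(("T",I[:1]),("C",I[1:]),("both",I)):
    best=min((minimize(lambda p:cost([p[0],p[1],0],I_),g0[:2]+np.array(d),method="Nelder-Mead",options=dict(initial_simplex=g0[:2]+np.array(d)+np.array([[0,0],[.006,0],[0,.006]]))) for d in [(0,0),(.004,.004),(-.004,-.004),(.004,-.004),(-.004,.004)]),key=lambda r:r.fun)
    print(nm,best.x,best.fun)
# other features in top view, crop px -> world
def t(u,v,z):return atz(T,[(195+(u+.5)/5-.5,120+(v+.5)/5-.5)],z)[0].round(4)
print("start ring c approx",t(524,318,.062))
print("corners glass", [t(u,v,.062) for u,v in((100,188),(680,208),(670,452),(86,430))])
print("rail ends", t(45,115,.165),t(740,145,.165))
print("fin top",t(475,122,.228),"block top ctr",t(472,125,.186))
print("clip",t(218,132,.165),"thumb",t(219,66,.165))
print("handle end",t(495,538,.116),"root",t(510,398,.116),"mid-visible",t(502,470,.116))
def c(u,v,z):return atz(C,[(130+(u+.5)/4-.5,150+(v+.5)/4-.5)],z)[0].round(4)
print("C: handle end",c(430,52,.116),"root",c(355,125,.116))
print("C: clip",c(440,412,.165),"thumb",c(408,455,.165))
print("C: fin top",c(235,215,.228))
print("C rim l/r/top",c(197,175,.127),c(370,185,.127),c(290,103,.127))
for s,n,b,k in((T,"t2",(270,130,330,240),7),(C,"s2",(165,165,245,245),7)): crop(s,*b,k,f"pics/{n}.png")
crop(T,225,120,300,165,10,"pics/t3.png")
E
```

```text
T [0.56013378 0.06696763] -132.3638458251953
C [0.56134074 0.06540031] -130.96124267578125
both [0.56054565 0.06630623] -260.8088073730469
start ring c approx [ 0.5575 -0.1243  0.062 ]
corners glass [array([0.6418, 0.1643, 0.062 ]), array([ 0.6347, -0.2294,  0.062 ]), array([ 0.4689, -0.2226,  0.062 ]), array([0.4763, 0.1682, 0.062 ])]
rail ends [0.6674 0.1888 0.165 ] [ 0.6553 -0.2527  0.165 ]
fin top [ 0.6519 -0.0814  0.228 ] block top ctr [ 0.6601 -0.0817  0.186 ]
clip [0.6579 0.0782 0.165 ] thumb [0.701  0.0787 0.165 ]
handle end [ 0.4067 -0.103   0.116 ] root [ 0.4971 -0.1117  0.116 ] mid-visible [ 0.4505 -0.107   0.116 ]
C: handle end [ 0.4137 -0.102   0.116 ] root [ 0.496 -0.11   0.116]
C: clip [0.6662 0.0766 0.165 ] thumb [0.6997 0.0763 0.165 ]
C: fin top [ 0.6496 -0.0806  0.228 ]
C rim l/r/top [ 0.5945 -0.1712  0.127 ] [ 0.5369 -0.0676  0.127 ] [ 0.5113 -0.1541  0.127 ]
```

```bash
python3 -c "
import cv2,numpy as np
a=cv2.imread('pics/t2.png')[:560];b=cv2.imread('pics/s2.png')[:560,:560];a=a[:560]
cv2.imwrite('pics/m2.png',cv2.resize(np.hstack([a,b]),None,fx=.8,fy=.8))"
```

```text
(no output)
```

View pics/t3.png

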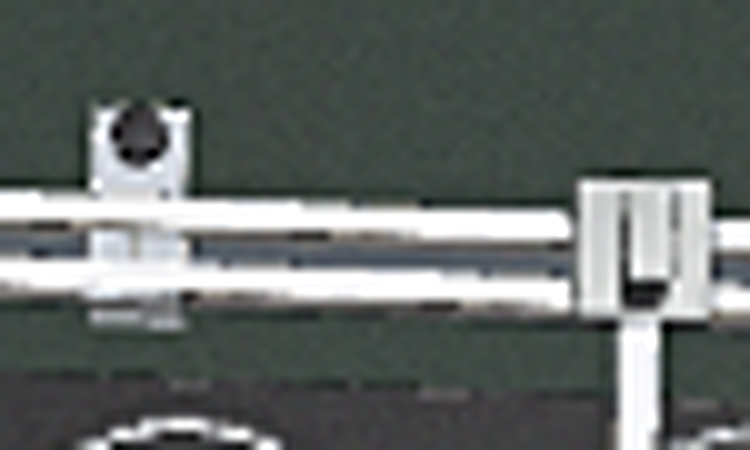

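View pics/m2.png

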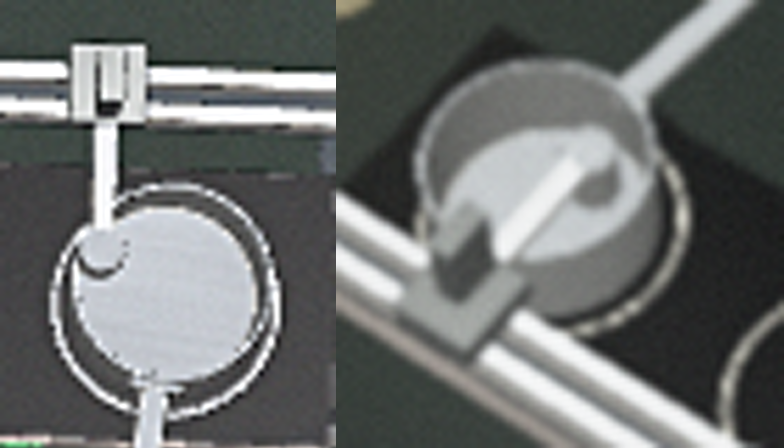

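```bash
cat > pan.py <<'E'
from h import *
from scipy.optimize import minimize
# fit pan (x,y,yaw): outer rim circle z=.127, floor circle (r=.055,z=.065); maximise gradient contrast of picks
def report(T,floor_px):
    return atz(T,[floor_px],.065)[0]
def overlay(S,x,y,yaw,box,k,fn,g=None):
    a=np.linspace(0,2*np.pi,120)
    im=cv2.resize(S["image"][box[1]:box[3],box[0]:box[2]],None,fx=k,fy=k,interpolation=cv2.INTER_CUBIC)
    def dr(P,c):
        for u,v in (proj(S,P)-np.array(box[:2])+.5)*k-.5:
            cv2.circle(im,(int(round(u)),int(round(v))),0,c,-1)
    for r,z,c in((.058,.127,(0,0,255)),(.055,.127,(0,128,255)),(.055,.065,(0,255,0)),(.058,.062,(255,0,255))):
        dr(np.c_[x+r*np.cos(a),y+r*np.sin(a),0*a+z],c)
    e=np.array([np.cos(yaw),np.sin(yaw)]);n=np.array([-e[1],e[0]])
    t=np.linspace(.06,.15,60)
    for s in(-.008,.008): dr(np.c_[np.array([x,y])-t[:,None]*e+s*n,0*t+.116],(255,0,0))
    if g is not None: dr(np.c_[g[0]+.0668*np.cos(a),g[1]+.0668*np.sin(a),0*a+.062],(0,255,255))
    cv2.imwrite(fn,im)
E
python3 - <<'E'
from pan import *
T=pickle.load(open("top0.pkl","rb"));C=pickle.load(open("scene0.pkl","rb"))
print(report(T,(299.7-.4,182.7-.4)))
x,y,yaw=.5595,-.1185,-.096
overlay(T,x,y,yaw,(265,150,335,235),6,"pics/o1.png")
overlay(C,x,y,yaw,(170,155,245,240),6,"pics/o2.png")
a=cv2.imread('pics/o1.png');b=cv2.imread('pics/o2.png');cv2.imwrite("pics/o.png",np.hstack([a[:510],b[:510]])[:,:800] if 0 else cv2.resize(np.hstack([a[:510],b[:510]]),None,fx=.91,fy=.91))
E
```

```text
[ 0.56009625 -0.12370244  0.065     ]
```

View pics/o.png

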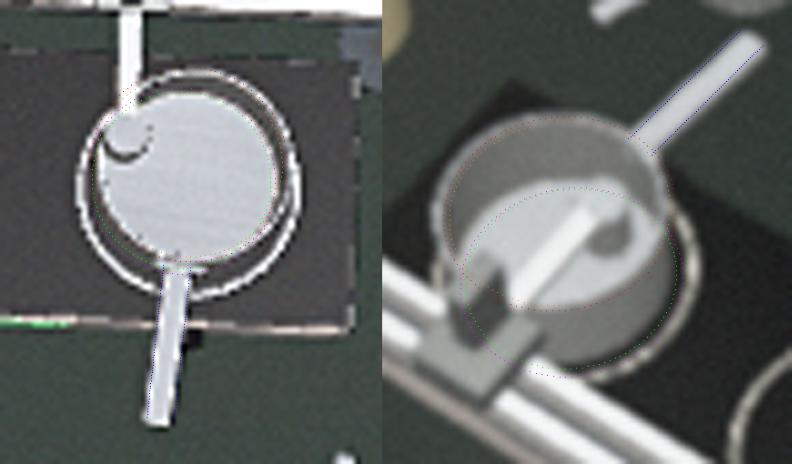

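```bash
cat > plan.py <<'E'
import numpy as np
from scipy.spatial.transform import Rotation as Ro
from station import robot
def Rt():
    st=robot.get_state(); return np.array(st["position"]),Ro.from_euler("xyz",st["ee_rot"]),st
def tgt(yaw,sgn=1):
    n=sgn*np.array([-np.sin(yaw),np.cos(yaw),0]);x=np.array([0,0,-1.]);return Ro.from_matrix(np.c_[x,np.cross(n,x),n])
def plan(p,yaw):
    P,R,st=Rt()
    c=[(R.inv()*tgt(yaw,s)).as_rotvec(degrees=True) for s in(1,-1)]
    r=min(c,key=np.linalg.norm)
    print("t",st["time_s"],"P",P.round(4),"F",st["wrist_force"].round(2),"op",round(st["opening"],3),"q6",st["joint_positions"][5].round(2))
    print("turn deg",r.round(2),"shift cm",(R.inv().apply(np.array(p)-P)*100).round(2),"alt",[x.round(1) for x in c])
    print("tool axes",R.as_matrix().round(3).tolist())
E
python3 -c "
from plan import *
plan([.44,-.107,.2],-.096)"
```

```text
t 0.1 P [0.2139 0.6396 0.2375] F [ 0.71  0.43 -0.62] op 1.0 q6 -0.04
turn deg [-12.99  -0.11  -0.02] shift cm [  3.88 -45.12 -63.62] alt [array([-13. ,  -0.1,  -0. ]), array([167. ,  -0. ,   0.2])]
tool axes [[-0.001, -0.948, 0.317], [-0.002, 0.317, 0.948], [-1.0, 0.0, -0.002]]
```

Request:
jog_arm([
  [[-6.5,0,0,0,0,0,1],[-6.5,0,0,0,-1.8,-4.4,1],[0,0,0,0,-1.8,-4.4,1],[0,0,0,0,-1.8,-4.4,1],[0,0,0,0,-1.8,-4.4,1]],
])

```text
time_s: 0.6
position: [0.2635, 0.4546, 0.2319]
ee_rot: [2.709, 1.562, -2.082]
wrist_force: [0.8, -0.1, 0.0]
opening: 1.0
```

Request:
jog_arm([
  [[0,0,0,0,-1.8,-4.4,1],[0,0,0,0,-1.8,-4.4,1],[0,0,0,0,-1.8,-4.4,1],[0,0,0,0,-1.8,-4.4,1],[0,0,0,0,-1.8,-4.4,1]],
])

```text
time_s: 1.1
position: [0.3354, 0.2182, 0.2311]
ee_rot: [2.757, 1.559, -2.03]
wrist_force: [0.9, 0.2, 0.7]
opening: 1.005
```

```bash
python3 -c "
from plan import *
plan([.44,-.107,.2],-.096)"
```

```text
t 1.1 P [0.3354 0.2182 0.2311] F [0.93 0.21 0.69] op 1.005 q6 -0.97
turn deg [ 1.22 -0.62 -0.24] shift cm [  3.4  -12.87 -31.61] alt [array([ 1.2, -0.6, -0.2]), array([-178.8,    0.4,   -1. ])]
tool axes [[-0.005, -0.997, 0.075], [-0.01, 0.075, 0.997], [-1.0, 0.004, -0.011]]
```

Request:
jog_arm([
  [[1.2,-0.6,-0.2,0.6,-1.8,-4.4,1],[0,0,0,0.6,-1.8,-4.4,1],[0,0,0,0.6,-1.8,-4.4,1],[0,0,0,0.6,-1.8,-4.4,1],[0,0,0,0.6,-1.8,-4.4,1]],
])

```text
time_s: 1.6
position: [0.4053, -0.0184, 0.2014]
ee_rot: [-1.222, 1.565, 0.254]
wrist_force: [0.4, 0.7, -0.8]
opening: 1.001
```

```bash
python3 -c "
from plan import *
plan([.44,-.107,.2],-.096)"
```

```text
t 1.6 P [ 0.4053 -0.0184  0.2014] F [ 0.37  0.66 -0.81] op 1.001 q6 -1.59
turn deg [0.07 0.1  0.29] shift cm [ 0.14 -4.3  -8.49] alt [array([0.1, 0.1, 0.3]), array([-179.9,   -0.5,    0.2])]
tool axes [[0.005, -0.995, 0.095], [0.001, 0.095, 0.996], [-1.0, -0.005, 0.002]]
```

Request:
jog_arm([
  [[0,0,0.3,0,-2.0,-4.0,1],[0,0,0,0,-2.0,-4.0,1],[0,0,0,0,-0.3,-0.5,1],[0,0,0,0,0,0,1]],
])

```text
time_s: 2.0
position: [0.4392, -0.1161, 0.1991]
ee_rot: [1.057, 1.567, 2.523]
wrist_force: [-0.0, -0.5, 1.3]
opening: 0.998
```

```bash
python3 - <<'E'
from plan import *
plan([.44,-.107,.091],-.096)
from h import *
from station import snapshot
for n,b in(("top",(240,130,350,240)),("scene",(150,120,290,230))):
    s=snapshot(n); crop(s,*b,5,f"pics/a_{n}.png")
E
```

```text
t 2.0 P [ 0.4392 -0.1161  0.1991] F [-0.04 -0.46  1.29] op 0.998 q6 -1.78
turn deg [-0.48  0.1  -0.17] shift cm [10.81 -0.02  0.9 ] alt [array([-0.5,  0.1, -0.2]), array([179.5,  -0.3,  -0.2])]
tool axes [[-0.003, -0.995, 0.104], [0.002, 0.104, 0.995], [-1.0, 0.003, 0.002]]
```

View pics/a_top.png

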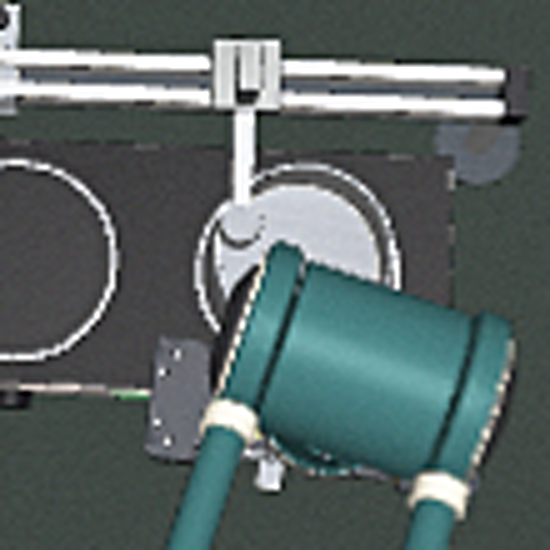

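View pics/a_scene.png

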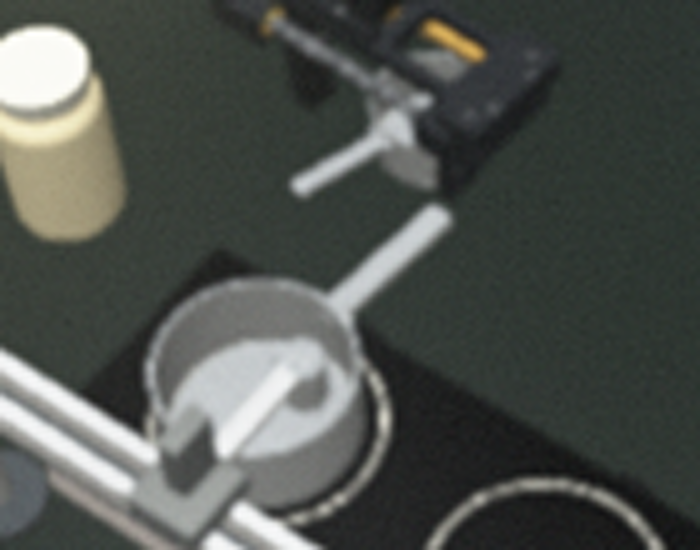

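The top crop shows the gripper body lying along y and clear of the IR head, with the handle end at crop (270,475) below it. I shift to the handle line and go down.

Request:
jog_arm([
  [[-0.5,0,0,2,0,0.9,1],[0,0,0,3,0,0,1],[0,0,0,3,0,0,1],[0,0,0,2.2,0,0,1],[0,0,0,0,0,0,1]],
])

```text
time_s: 2.6
position: [0.439, -0.0966, 0.0962]
ee_rot: [-0.322, 1.568, 1.167]
wrist_force: [-0.6, 0.4, -0.3]
opening: 0.998
```

```bash
python3 - <<'E'
from plan import *
plan([.44,-.107,.091],-.096)
from h import *
from station import snapshot
for n,b in(("scene",(150,120,290,230)),):
    s=snapshot(n); crop(s,*b,5,f"pics/b_{n}.png")
E
```

```text
t 2.6 P [ 0.439  -0.0966  0.0962] F [-0.59  0.42 -0.32] op 0.998 q6 -1.77
turn deg [0.82 0.18 0.06] shift cm [ 0.51 -0.19 -1.03] alt [array([0.8, 0.2, 0.1]), array([-1.792e+02, -1.000e-01,  3.000e-01])]
tool axes [[0.001, -0.997, 0.082], [0.003, 0.082, 0.997], [-1.0, -0.001, 0.003]]
```

View pics/b_scene.png

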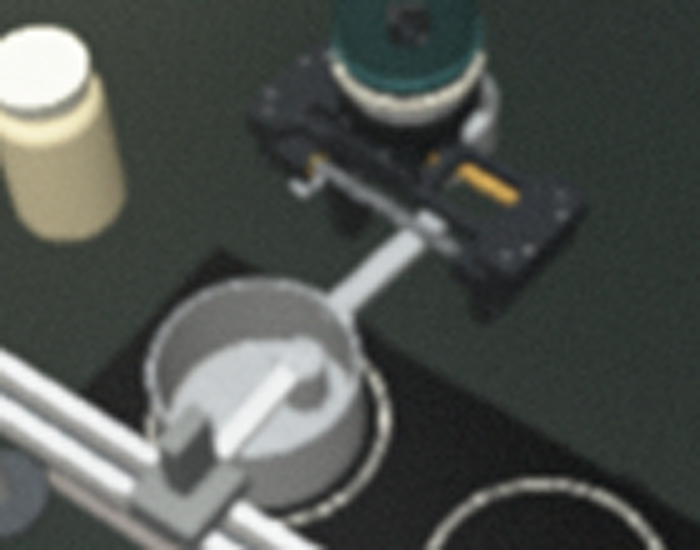

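The fingers straddle the handle, seen at crop (425,235), about 1 cm off centre. I centre, lower a little and close.

Request:
jog_arm([
  [[0.7,0,0,0.4,0,-0.9,1],[0,0,0,0,0,0,1],[0,0,0,0,0,0,1]],
])

```text
time_s: 2.95
position: [0.4415, -0.1054, 0.097]
ee_rot: [-1.356, 1.562, 0.124]
wrist_force: [0.3, 0.9, 0.9]
opening: 0.999
```

```bash
python3 - <<'E'
from plan import *
plan([.44,-.107,.091],-.096)
E
```

```text
t 2.95 P [ 0.4415 -0.1054  0.097 ] F [0.26 0.87 0.88] op 0.999 q6 -1.77
turn deg [0.25 0.11 0.5 ] shift cm [ 0.6   0.14 -0.17] alt [array([0.3, 0.1, 0.5]), array([-179.7,   -0.8,    0.2])]
tool axes [[0.009, -0.996, 0.091], [0.001, 0.091, 0.996], [-1.0, -0.009, 0.002]]
```

Request:
jog_arm([
  [[0,0,0.4,0.6,0,-0.1,1],[0,0,0,0,0,0,1],[0,0,0,0,0,0,-1],[0,0,0,0,0,0,-1],[0,0,0,0,0,0,-1]],
])

```text
time_s: 3.45
position: [0.4434, -0.1075, 0.0929]
ee_rot: [-1.38, 1.565, 0.098]
wrist_force: [0.0, 0.6, -0.2]
opening: 0.747
```

Request:
jog_arm([
  [[0,0,0,0,0,0,-1],[0,0,0,0,0,0,-1],[0,0,0,0,0,0,-1],[0,0,0,0,0,0,-1]],
])

```text
time_s: 3.85
position: [0.4433, -0.1075, 0.0928]
ee_rot: [-1.359, 1.565, 0.119]
wrist_force: [0.8, -0.1, -1.0]
opening: 0.381
```

```bash
python3 - <<'E'
from plan import *
plan([.44,-.107,.091],-.096)
plan([.44,-.107,.091],-.096)
E
```

```text
t 3.85 P [ 0.4433 -0.1075  0.0928] F [ 0.83 -0.08 -0.95] op 0.381 q6 -1.77
turn deg [0.17 0.07 0.31] shift cm [0.18 0.33 0.02] alt [array([0.2, 0.1, 0.3]), array([-1.798e+02, -5.000e-01,  1.000e-01])]
tool axes [[0.005, -0.996, 0.093], [0.001, 0.093, 0.996], [-1.0, -0.005, 0.001]]
t 3.85 P [ 0.4433 -0.1075  0.0928] F [ 0.83 -0.08 -0.95] op 0.381 q6 -1.77
turn deg [0.17 0.07 0.31] shift cm [0.18 0.33 0.02] alt [array([0.2, 0.1, 0.3]), array([-1.798e+02, -5.000e-01,  1.000e-01])]
tool axes [[0.005, -0.996, 0.093], [0.001, 0.093, 0.996], [-1.0, -0.005, 0.001]]
```

Still closing; the handle should stop the fingers at about 0.18.

Request:
jog_arm([
  [[0,0,0,0,0,0,-1],[0,0,0,0,0,0,-1],[0,0,0,0,0,0,-1],[0,0,0,0,0,0,-1]],
])

```text
time_s: 4.25
position: [0.4431, -0.1075, 0.0928]
ee_rot: [-1.324, 1.566, 0.153]
wrist_force: [-0.1, 0.0, -0.2]
opening: 0.176
```

```bash
python3 - <<'E'
from plan import *
plan([.4443,.077,.093],-.096)
E
```

```text
t 4.25 P [ 0.4431 -0.1075  0.0928] F [-0.09  0.03 -0.18] op 0.176 q6 -1.77
turn deg [0.13 0.07 0.29] shift cm [-1.000e-02  1.610e+00  1.838e+01] alt [array([0.1, 0.1, 0.3]), array([-1.799e+02, -5.000e-01,  1.000e-01])]
tool axes [[0.005, -0.996, 0.094], [0.001, 0.094, 0.996], [-1.0, -0.005, 0.001]]
```

Request:
jog_arm([
  [[0,0,0,0,0.08,0.9,-1],[0,0,0,0,0.08,0.9,-1],[0,0,0,0,0.08,0.9,-1],[0,0,0,0,0.08,0.9,-1],[0,0,0,0,0,0,-1]],
])

```text
time_s: 4.75
position: [0.4435, -0.0697, 0.0928]
ee_rot: [-1.732, 1.565, -0.257]
wrist_force: [1.3, -1.5, -0.4]
opening: 0.178
```

```bash
python3 - <<'E'
from plan import *
plan([.4443,.077,.093],-.096)
E
```

```text
t 4.75 P [ 0.4435 -0.0697  0.0928] F [ 1.31 -1.53 -0.41] op 0.178 q6 -1.69
turn deg [ 0.01 -0.06  0.35] shift cm [-0.04  1.32 14.61] alt [array([ 0. , -0.1,  0.3]), array([-1.8e+02, -5.0e-01, -1.0e-01])]
tool axes [[0.006, -0.995, 0.096], [-0.002, 0.096, 0.995], [-1.0, -0.006, -0.001]]
```

Sliding works with small forces (about 1.5 N) and z stays level.

Request:
jog_arm([
  [[0,0,0,0,0.1,1.1,-1],[0,0,0,0,0.1,1.1,-1],[0,0,0,0,0.1,1.1,-1],[0,0,0,0,0.1,1.1,-1],[0,0,0,0,0.1,1.1,-1]],
])

```text
time_s: 5.25
position: [0.4436, -0.0114, 0.0928]
ee_rot: [-1.957, 1.564, -0.482]
wrist_force: [0.7, -4.7, 0.8]
opening: 0.18
```

Request:
jog_arm([
  [[0,0,0,0,0.1,1.1,-1],[0,0,0,0,0.1,1.1,-1],[0,0,0,0,0.1,1.1,-1],[0,0,0,0,0.1,1.0,-1],[0,0,0,0,0,0,-1]],
])

```text
time_s: 5.75
position: [0.4435, 0.0374, 0.0927]
ee_rot: [-1.922, 1.565, -0.445]
wrist_force: [0.9, -2.7, -0.0]
opening: 0.178
```

```bash
python3 - <<'E'
from plan import *
plan([.4443,.077,.093],-.096)
E
```

```text
t 5.75 P [0.4435 0.0374 0.0927] F [ 0.91 -2.66 -0.01] op 0.178 q6 -1.44
turn deg [ 0.13 -0.12  0.32] shift cm [-0.04  0.29  3.95] alt [array([ 0.1, -0.1,  0.3]), array([-179.9,   -0.5,   -0.2])]
tool axes [[0.005, -0.996, 0.094], [-0.003, 0.094, 0.996], [-1.0, -0.006, -0.002]]
```

Request:
jog_arm([
  [[0,0,0,0,0.1,1.1,-1],[0,0,0,0,0.1,1.1,-1],[0,0,0,0,0.05,1.0,-1],[0,0,0,0,0,0.3,-1],[0,0,0,0,0,0,-1]],
])

```text
time_s: 6.25
position: [0.4439, 0.0734, 0.0927]
ee_rot: [-2.359, 1.564, -0.88]
wrist_force: [0.5, -4.5, 1.6]
opening: 0.177
```

```bash
python3 - <<'E'
from plan import *
plan([.4443,.077,.093],-.096)
from pan import *
from station import snapshot
from plan import *
P,R,st=Rt()
# expected from rigid motion since the grasp
x,y=.5595+P[0]-.4431,-.1190+P[1]+.1075
print(x,y)
g=(.5605,.0663)
for n,b in(("top",(210,140,290,240)),("scene",(200,170,300,260))):
    s=snapshot(n); pickle.dump(s,open(f"{n}_c.pkl","wb")); overlay(s,x,y,-.096,b,6,f"pics/c_{n}.png",g)
E
```

```text
t 6.25 P [0.4439 0.0734 0.0927] F [ 0.49 -4.48  1.64] op 0.177 q6 -1.36
turn deg [ 0.21 -0.26  0.26] shift cm [-0.03 -0.01  0.36] alt [array([ 0.2, -0.3,  0.3]), array([-179.8,   -0.4,   -0.4])]
tool axes [[0.004, -0.996, 0.092], [-0.005, 0.092, 0.996], [-1.0, -0.005, -0.005]]
0.5602516444386703 0.06191947550578085
```

View pics/c_top.png

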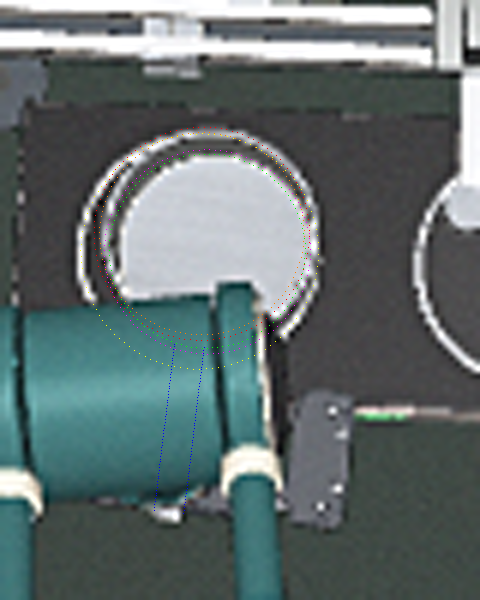

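View pics/c_scene.png

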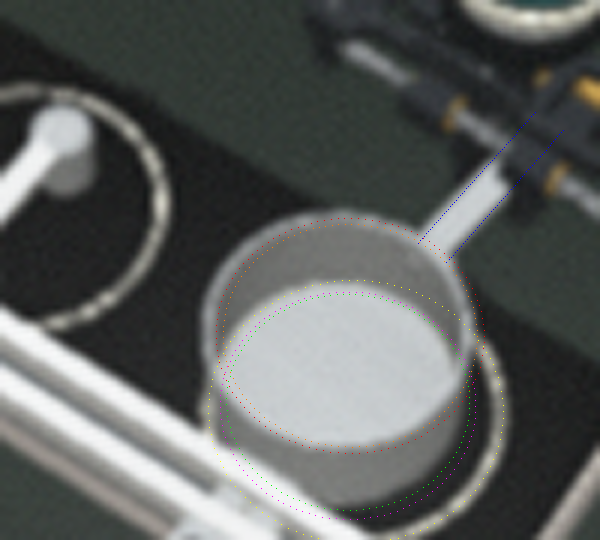

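```bash
cat > rim.py <<'E'
from h import *
from scipy.optimize import least_squares
def rimfit(S,L,Rr,Tp,box,k,g0):
    f=lambda v,o:o+(v+.5)/k-.5
    m=np.array([f(L,box[0]),f(Rr,box[0]),f(Tp,box[1])])
    a=np.linspace(0,2*np.pi,720)
    def r(p):
        uv=proj(S,np.c_[p[0]+.058*np.cos(a),p[1]+.058*np.sin(a),0*a+.127]); return np.array([uv[:,0].min(),uv[:,0].max(),uv[:,1].min()])-m
    q=least_squares(r,g0); return q.x,q.fun
E
python3 - <<'E'
from rim import *
C0=pickle.load(open("scene0.pkl","rb"));C=pickle.load(open("scene_c.pkl","rb"));T=pickle.load(open("top_c.pkl","rb"))
print("now C",rimfit(C,203,474,209,(200,170),6,(.56,.06)))
print("start C",rimfit(C0,197,370,102,(130,150),4,(.56,-.12)))
# top floor disc extremes: left,right,top
def ff(S,m,g0,r=.055,z=.065):
    a=np.linspace(0,2*np.pi,720)
    def q(p):
        uv=proj(S,np.c_[p[0]+r*np.cos(a),p[1]+r*np.sin(a),0*a+z]); return np.array([uv[:,0].min(),uv[:,0].max(),uv[:,1].min()])-m
    s=least_squares(q,g0); return s.x,s.fun
f=lambda v,o,k=6:o+(v+.5)/k-.5
print("now T",ff(T,np.array([f(118,210),f(307,210),f(154,140)]),(.56,.06)))
E
```

```text
now C (array([0.55895355, 0.05526553]), array([ 0.26407563, -0.26457207,  0.01847113]))
start C (array([ 0.55972334, -0.12360857]), array([ 0.32999863, -0.3295698 ,  0.0234694 ]))
now T (array([0.56007921, 0.05868963]), array([-0.59629758,  0.59380704, -0.00584305]))
```

The camera puts the pan axis about 9 mm short of the goal ring centre in y (both views agree), so I push on.

Request:
jog_arm([
  [[0,0,0,0,0,0.6,-1],[0,0,0,0,0,0.5,-1],[0,0,0,0,0,0,-1]],
])

```text
time_s: 6.65
position: [0.4446, 0.0828, 0.0927]
ee_rot: [-2.573, 1.564, -1.097]
wrist_force: [-0.1, -2.0, 2.3]
opening: 0.178
```

```bash
python3 - <<'E'
from plan import *
plan([.4443,.0825,.093],-.096)
E
```

```text
t 6.65 P [0.4446 0.0828 0.0927] F [-0.12 -2.    2.31] op 0.178 q6 -1.34
turn deg [ 0.08 -0.34  0.22] shift cm [-0.03  0.03 -0.03] alt [array([ 0.1, -0.3,  0.2]), array([-179.9,   -0.3,   -0.5])]
tool axes [[0.003, -0.996, 0.095], [-0.006, 0.094, 0.996], [-1.0, -0.004, -0.006]]
```

Now I release and measure.

Request:
jog_arm([
  [[0,0,0,0,0,0,0],[0,0,0,0,0,0,0],[0,0,0,0,0,0,0],[0,0,0,0,0,0,0]],
])

```text
time_s: 7.05
position: [0.4441, 0.0837, 0.0923]
ee_rot: [-2.44, 1.566, -0.963]
wrist_force: [-0.0, 0.0, -0.5]
opening: 0.494
```

```bash
python3 - <<'E'
from pan import *
from station import snapshot
from plan import *
plan([.4443,.0825,.093],-.096)
g=(.5605,.0663)
o=[]
for n,b in(("top",(210,140,290,230)),("scene",(200,170,300,260))):
    s=snapshot(n); pickle.dump(s,open(f"{n}_d.pkl","wb")); crop(s,*b,6,f"pics/d_{n}.png")
E
```

```text
t 7.05 P [0.4441 0.0837 0.0923] F [-0.04  0.04 -0.48] op 0.494 q6 -1.34
turn deg [ 0.12 -0.19  0.16] shift cm [-0.07 -0.03 -0.12] alt [array([ 0.1, -0.2,  0.2]), array([-179.9,   -0.3,   -0.3])]
tool axes [[0.002, -0.996, 0.094], [-0.004, 0.094, 0.996], [-1.0, -0.003, -0.003]]
```

View pics/d_top.png

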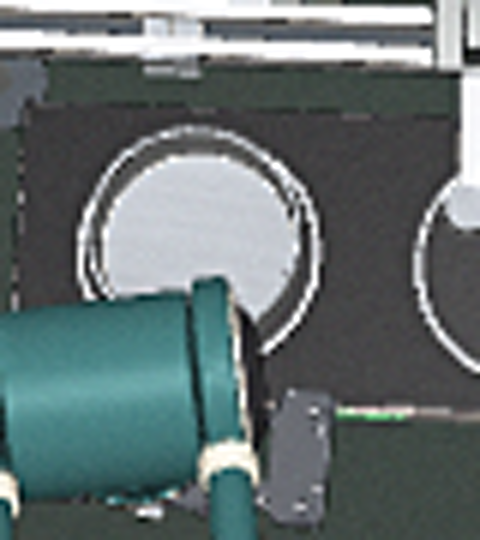

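View pics/d_scene.png

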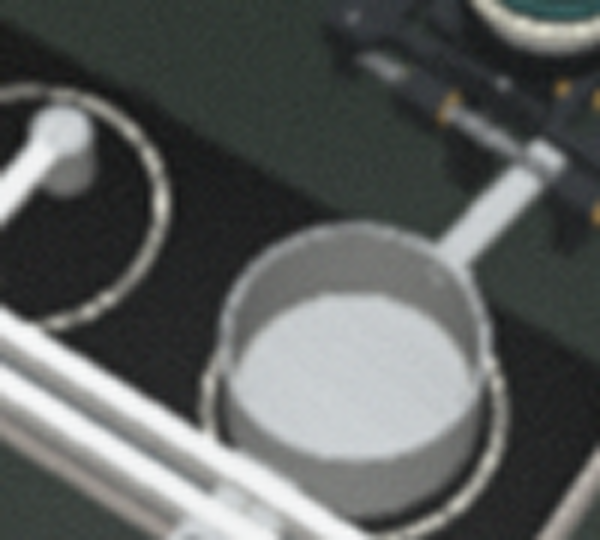

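```bash
python3 - <<'E'
from rim import *
C=pickle.load(open("scene_d.pkl","rb"));T=pickle.load(open("top_d.pkl","rb"))
print("C",rimfit(C,219,491,221,(200,170),6,(.56,.06)))
def ff(S,m,g0,r=.055,z=.065):
    a=np.linspace(0,2*np.pi,720)
    def q(p):
        uv=proj(S,np.c_[p[0]+r*np.cos(a),p[1]+r*np.sin(a),0*a+z]); return np.array([uv[:,0].min(),uv[:,0].max(),uv[:,1].min()])-m
    s=least_squares(q,g0); return s.x,s.fun
f=lambda v,o,k=6:o+(v+.5)/k-.5
print("T",ff(T,np.array([f(102,210),f(300,210),f(153,140)]),(.56,.06)))
E
```

```text
C (array([0.56038113, 0.06462597]), array([ 0.28031852, -0.2809542 ,  0.01958247]))
T (array([0.56051873, 0.06514897]), array([ 0.16016178, -0.15946873,  0.00157001]))
```

The pan stands within about 2 mm of the ring centre in both views, let go. I lift off and go to the fin.

Request:
jog_arm([
  [[0,0,0,-1,0,0,1],[0,0,0,-4,0,0,1],[0,0,0,-5,0,0,1],[0,0,0,-5,0,0,1],[0,0,0,-4,0,0,1]],
])

```text
time_s: 7.65
position: [0.4381, 0.0838, 0.2832]
ee_rot: [2.04, 1.556, -2.766]
wrist_force: [-0.0, 0.2, 0.1]
opening: 0.93
```

```bash
python3 - <<'E'
from plan import *
from h import *
T=pickle.load(open("top0.pkl","rb"))
f=lambda v,o,k=10:o+(v+.5)/k-.5
print("fin top",atz(T,[(f(652,225),f(235,120))],.228),"block",atz(T,[(f(645,225),f(250,120))],.186),"clip",atz(T,[(f(139,225),f(240,120))],.165), atz(T,[(f(139,225),f(213,120))],.165))
plan([.66,-.081,.29],-.02)
E
```

```text
fin top [[ 0.6548876  -0.08180583  0.228     ]] block [[ 0.6602267  -0.08185238  0.186     ]] clip [[0.6658638  0.07757023 0.165     ]] [[0.67465525 0.07780519 0.165     ]]
t 7.65 P [0.4381 0.0838 0.2832] F [-0.01  0.18  0.13] op 0.93 q6 -1.34
turn deg [-4.22 -0.36 -0.79] shift cm [ -0.9  -23.63 -14.34] alt [array([-4.2, -0.4, -0.8]), array([175.8,  -1.2,   0.6])]
tool axes [[-0.014, -0.996, 0.093], [-0.006, 0.094, 0.996], [-1.0, 0.013, -0.007]]
```

Request:
jog_arm([
  [[-4.2,-0.4,-0.8,-0.3,0,0,1],[0,0,0,-0.2,-3.7,-2.7,1],[0,0,0,-0.2,-3.7,-2.7,1],[0,0,0,0,-3.7,-2.7,1],[0,0,0,0,-3.7,-2.7,1]],
])

```text
time_s: 8.15
position: [0.5898, -0.0252, 0.3093]
ee_rot: [-1.344, 1.546, 0.218]
wrist_force: [0.0, 1.6, 1.5]
opening: 1.001
```

```bash
python3 - <<'E'
from plan import *
plan([.66,-.081,.29],-.02)
E
```

```text
t 8.15 P [ 0.5898 -0.0252  0.3093] F [0.05 1.63 1.52] op 1.001 q6 -1.65
turn deg [0.62 0.33 1.4 ] shift cm [ 2.07 -7.03 -5.52] alt [array([0.6, 0.3, 1.4]), array([-179.4,   -2.2,    0.5])]
tool axes [[0.025, -1.0, 0.009], [0.005, 0.009, 1.0], [-1.0, -0.025, 0.006]]
```

Request:
jog_arm([
  [[0.5,0.3,1.2,0,-3,-2.3,1],[0,0,0,0,-2.5,-2,1],[0,0,0,0,0,0,1],[0,0,0,0,0,0,1]],
])

```text
time_s: 8.55
position: [0.6496, -0.075, 0.3118]
ee_rot: [-1.597, 1.566, -0.049]
wrist_force: [1.0, 0.8, 0.6]
opening: 0.999
```

```bash
python3 - <<'E'
from plan import *
plan([.66,-.081,.194],-.02)
E
```

```text
t 8.55 P [ 0.6496 -0.075   0.3118] F [1.01 0.76 0.56] op 0.999 q6 -1.7
turn deg [-0.15 -0.01  0.28] shift cm [11.78 -0.99 -0.57] alt [array([-0.2, -0. ,  0.3]), array([179.8,   0.4,   0. ])]
tool axes [[0.005, -1.0, 0.023], [-0.0, 0.023, 1.0], [-1.0, -0.005, -0.0]]
```

Request:
jog_arm([
  [[0,0,0.3,2.5,-0.9,-0.6,1],[0,0,0,3,0,0,1],[0,0,0,2,0,0,1],[0,0,0,0,0,0,1],[0,0,0,0,0,0,1]],
])

```text
time_s: 9.05
position: [0.6564, -0.0775, 0.24]
ee_rot: [-1.379, 1.567, 0.172]
wrist_force: [-0.1, 0.1, 0.2]
opening: 1.0
```

```bash
python3 - <<'E'
from plan import *
plan([.66,-.081,.194],-.02)
from h import *
from station import snapshot
for n,b in(("scene",(130,130,270,240)),("top",(240,110,350,210))):
    s=snapshot(n); crop(s,*b,5,f"pics/e_{n}.png")
E
```

```text
t 9.05 P [ 0.6564 -0.0775  0.24  ] F [-0.08  0.13  0.22] op 1.0 q6 -1.71
turn deg [0.03 0.04 0.21] shift cm [ 4.6  -0.35 -0.35] alt [array([0. , 0. , 0.2]), array([-1.8e+02, -3.0e-01,  1.0e-01])]
tool axes [[0.004, -1.0, 0.02], [0.001, 0.02, 1.0], [-1.0, -0.004, 0.001]]
```

View pics/e_scene.png

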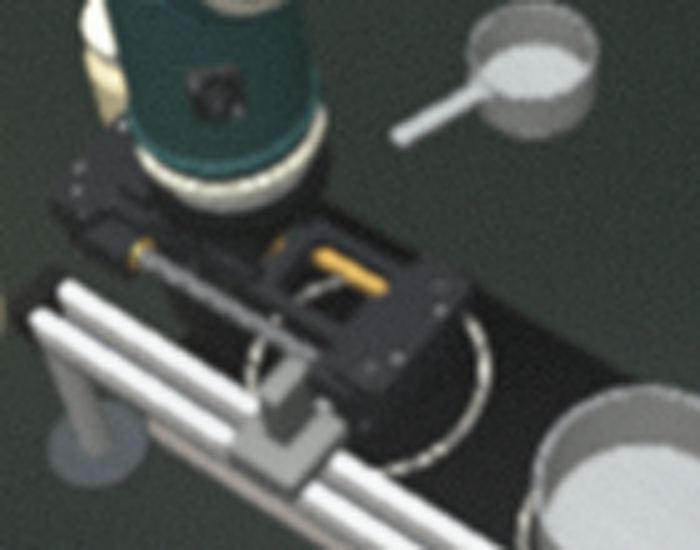

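```bash
python3 - <<'E'
from h import *
C=pickle.load(open("scene0.pkl","rb"))
print((proj(C,[[.6564,-.0775,.24],[.6564,-.0775-.044,.24],[.6564,-.0775+.044,.24],[.66,-.081,.228],[.66,-.081,.186]])-[130,130])*5)
E
```

```text
[[285.22681348 366.70576348]
 [212.61535718 324.34642877]
 [359.9944168  410.24130463]
 [277.93811642 382.05641287]
 [288.78752762 426.77627686]]
```

View pics/e_top.png

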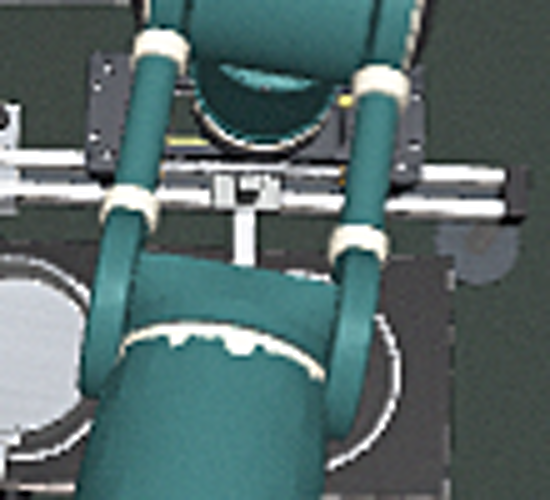

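The projected fingertips at crop (213,324) and (360,410) straddle the fin top at about (285,375). I go down.

Request:
jog_arm([
  [[0,0,0,2,-0.1,-0.3,1],[0,0,0,1.8,0,0,1],[0,0,0,0,0,0,1]],
])

```text
time_s: 9.45
position: [0.6608, -0.0804, 0.2087]
ee_rot: [-1.63, 1.556, -0.078]
wrist_force: [-0.3, 0.3, -0.8]
opening: 1.001
```

```bash
python3 - <<'E'
from plan import *
plan([.658,-.081,.194],-.02)
E
```

```text
t 9.45 P [ 0.6608 -0.0804  0.2087] F [-0.26  0.28 -0.79] op 1.001 q6 -1.71
turn deg [ 0.09 -0.05  0.86] shift cm [ 1.47  0.3  -0.07] alt [array([ 0.1, -0.1,  0.9]), array([-1.799e+02, -1.300e+00, -1.000e-01])]
tool axes [[0.015, -1.0, 0.018], [-0.001, 0.018, 1.0], [-1.0, -0.015, -0.001]]
```

Request:
jog_arm([
  [[0,0,0.8,1.4,0.3,0,1],[0,0,0,0,0,0,1],[0,0,0,0,0,0,1]],
])

```text
time_s: 9.75
position: [0.6597, -0.0804, 0.1982]
ee_rot: [-1.865, 1.565, -0.312]
wrist_force: [0.1, -1.0, 0.2]
opening: 0.997
```

```bash
python3 - <<'E'
from plan import *
plan([.658,-.081,.194],-.02)
E
```

```text
t 9.75 P [ 0.6597 -0.0804  0.1982] F [ 0.14 -1.03  0.2 ] op 0.997 q6 -1.71
turn deg [ 0.1  -0.1   0.32] shift cm [ 0.42  0.17 -0.06] alt [array([ 0.1, -0.1,  0.3]), array([-179.9,   -0.5,   -0.2])]
tool axes [[0.006, -1.0, 0.018], [-0.002, 0.018, 1.0], [-1.0, -0.006, -0.002]]
```

Request:
jog_arm([
  [[0,0,0.3,0.4,0.1,0,0.5],[0,0,0,0,0,0,0],[0,0,0,0,0,0,-0.5],[0,0,0,0,0,0,-1],[0,0,0,0,0,0,-1]],
])

```text
time_s: 10.25
position: [0.6597, -0.0805, 0.1958]
ee_rot: [-2.24, 1.567, -0.688]
wrist_force: [-0.1, 0.2, -0.7]
opening: 0.572
```

Request:
jog_arm([
  [[0,0,0,0,0,0,-1],[0,0,0,0,0,0,-1],[0,0,0,0,0,0,-1],[0,0,0,0,0,0,-1],[0,0,0,0,0,0,-1]],
])

```text
time_s: 10.75
position: [0.6598, -0.0806, 0.1961]
ee_rot: [-2.195, 1.567, -0.643]
wrist_force: [-0.1, 0.4, 0.3]
opening: 0.157
```

Request:
jog_arm([
  [[0,0,0,0,0,0,-1],[0,0,0,0,0,0,-1]],
])

```text
time_s: 10.95
position: [0.6597, -0.0806, 0.196]
ee_rot: [-2.172, 1.567, -0.62]
wrist_force: [0.3, -0.6, -0.4]
opening: 0.158
```

```bash
python3 - <<'E'
from plan import *
plan([.661,.0775,.195],-.02)
from h import *
from station import snapshot
for n,b in(("top",(230,110,340,210)),("scene",(130,130,270,240))):
    s=snapshot(n); crop(s,*b,5,f"pics/f_{n}.png")
E
```

```text
t 10.95 P [ 0.6597 -0.0806  0.196 ] F [ 0.32 -0.57 -0.42] op 0.158 q6 -1.71
turn deg [ 0.07 -0.11  0.16] shift cm [ 0.07  0.17 15.81] alt [array([ 0.1, -0.1,  0.2]), array([-179.9,   -0.3,   -0.2])]
tool axes [[0.003, -1.0, 0.019], [-0.002, 0.019, 1.0], [-1.0, -0.003, -0.002]]
```

View pics/f_scene.png

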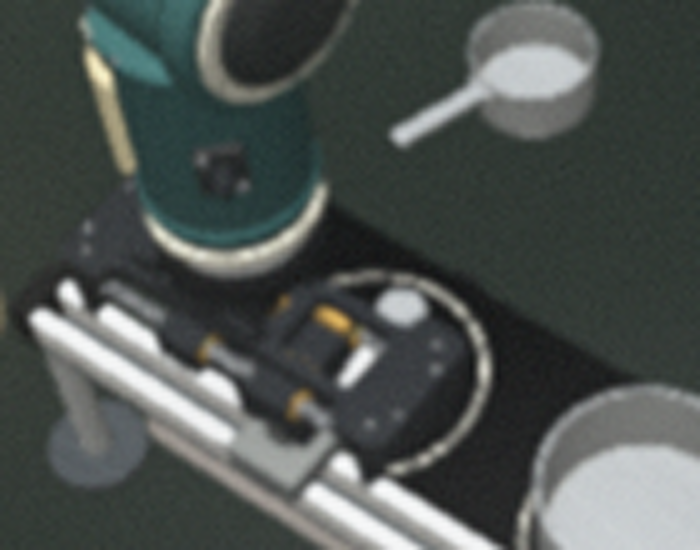

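The fin is gripped (opening 0.158, i.e. 13.9 mm). Now I slide it.

Request:
jog_arm([
  [[0,0,0,0,0,1,-1],[0,0,0,0,0,1.5,-1],[0,0,0,0,0,1.5,-1],[0,0,0,0,0,1.5,-1],[0,0,0,0,0,0.5,-1]],
])

```text
time_s: 11.55
position: [0.6613, -0.0166, 0.1961]
ee_rot: [-2.205, 1.566, -0.654]
wrist_force: [0.9, -0.3, -0.5]
opening: 0.155
```

```bash
python3 - <<'E'
from plan import *
plan([.661,.0775,.195],-.02)
E
```

```text
t 11.55 P [ 0.6613 -0.0166  0.1961] F [ 0.9  -0.31 -0.46] op 0.155 q6 -1.61
turn deg [ 0.02 -0.17  0.24] shift cm [0.08 0.22 9.41] alt [array([ 0. , -0.2,  0.2]), array([-180. ,   -0.4,   -0.3])]
tool axes [[0.004, -1.0, 0.02], [-0.003, 0.02, 1.0], [-1.0, -0.004, -0.003]]
```

Request:
jog_arm([
  [[0,0,0,0,0,1.5,-1],[0,0,0,0,0,1.5,-1],[0,0,0,0,0,1.5,-1],[0,0,0,0,0,1.5,-1],[0,0,0,0,0,0.3,-1]],
])

```text
time_s: 12.05
position: [0.663, 0.0538, 0.1961]
ee_rot: [-2.041, 1.565, -0.488]
wrist_force: [1.1, -0.7, 0.5]
opening: 0.155
```

```bash
python3 - <<'E'
from plan import *
plan([.6625,.0775,.195],-.02)
E
```

```text
t 12.05 P [0.663  0.0538 0.1961] F [ 1.06 -0.73  0.49] op 0.155 q6 -1.51
turn deg [ 0.13 -0.16  0.32] shift cm [0.1  0.09 2.37] alt [array([ 0.1, -0.2,  0.3]), array([-179.9,   -0.5,   -0.3])]
tool axes [[0.005, -1.0, 0.018], [-0.003, 0.018, 1.0], [-1.0, -0.006, -0.003]]
```

Request:
jog_arm([
  [[0,0,0,0,0,0.6,-1],[0,0,0,0,0,0,-1],[0,0,0,0,0,0,-1]],
])

```text
time_s: 12.35
position: [0.6632, 0.0617, 0.1961]
ee_rot: [-1.947, 1.565, -0.393]
wrist_force: [0.8, -0.6, -0.2]
opening: 0.152
```

Request:
jog_arm([
  [[0,0,0,0,0,0.4,-1],[0,0,0,0,0,0,-1]],
])

```text
time_s: 12.55
position: [0.6632, 0.0632, 0.1961]
ee_rot: [-2.38, 1.563, -0.827]
wrist_force: [0.4, 0.6, -0.0]
opening: 0.157
```

Request:
jog_arm([
  [[0,0,0,0,0,0.4,-1],[0,0,0,0,0,0,-1]],
])

```text
time_s: 12.75
position: [0.6632, 0.0636, 0.1961]
ee_rot: [-2.708, 1.559, -1.156]
wrist_force: [1.2, 0.9, -1.9]
opening: 0.157
```

```bash
python3 - <<'E'
from plan import *
plan([.6625,.0775,.195],-.02)
st=robot.get_state(); print(st["joint_positions"].round(3),st["tau"].round(2),st["wrist_force"],st["wrist_torque"])
from h import *
from station import snapshot
for n,b in(("top",(190,100,320,220)),("scene",(160,130,310,270))):
    s=snapshot(n); crop(s,*b,5 if n=="top" else 4,f"pics/g_{n}.png")
st=robot.get_state(); print(st["position"],st["wrist_force"],st["tau"].round(2))
E
```

```text
t 12.75 P [0.6632 0.0636 0.1961] F [ 1.15  0.9  -1.89] op 0.157 q6 -1.48
turn deg [ 0.03 -0.6   0.28] shift cm [0.09 0.1  1.39] alt [array([ 0. , -0.6,  0.3]), array([-180. ,   -0.4,   -0.9])]
tool axes [[0.005, -1.0, 0.019], [-0.011, 0.019, 1.0], [-1.0, -0.005, -0.01]]
[ 0.064  0.273  1.672 -0.012  1.192 -1.483] [-6.300e-01 -4.975e+01 -3.422e+01 -8.900e-01  4.100e-01 -4.000e-02] [ 1.1509881   0.89685964 -1.8906912 ] [ 0.43576671 -0.07154828 -0.101865  ]
[0.66325023 0.06340704 0.19606618] [ 0.98611219 -3.59818511  0.39618226] [  2.44 -49.61 -34.31   0.66   0.25  -0.07]
```

View pics/g_scene.png

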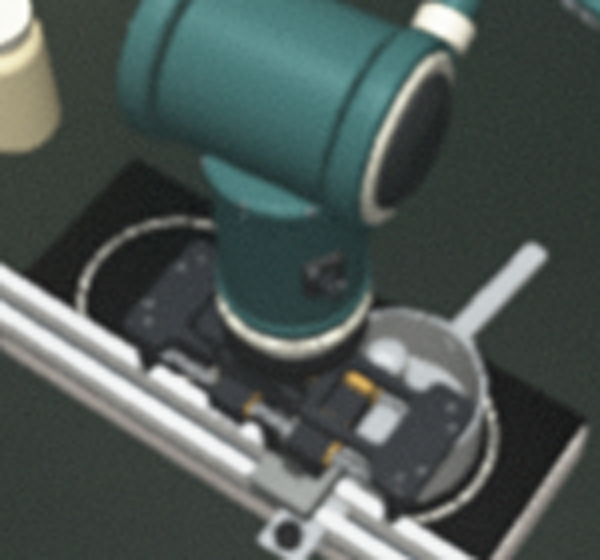

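View pics/g_top.png

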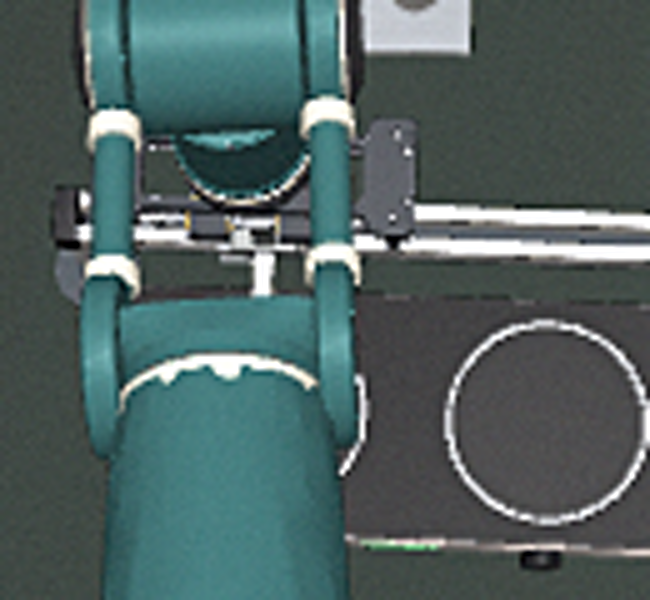

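The slide has met the first lip and the clip's lug sits just ahead. I push a bit harder, aiming no further than the notch.

Request:
jog_arm([
  [[0,-0.6,0,0,0,0.9,-1],[0,0,0,0,0,0.9,-1]],
])

```text
time_s: 13.05
position: [0.6635, 0.0747, 0.1961]
ee_rot: [-2.745, 1.559, -1.195]
wrist_force: [1.4, -2.9, -0.4]
opening: 0.156
```

```bash
python3 - <<'E'
from plan import *
plan([.6625,.0775,.195],-.02)
E
```

```text
t 13.05 P [0.6635 0.0747 0.1961] F [ 1.44 -2.89 -0.45] op 0.156 q6 -1.47
turn deg [-0.02 -0.6   0.25] shift cm [0.11 0.11 0.28] alt [array([-0. , -0.6,  0.3]), array([180. ,   0.4,   0.9])]
tool axes [[0.004, -1.0, 0.02], [-0.011, 0.02, 1.0], [-1.0, -0.004, -0.011]]
```

Request:
jog_arm([
  [[0,0,0,0,0,0,-1],[0,0,0,0,0,0,-1]],
])

```text
time_s: 13.25
position: [0.6636, 0.0793, 0.1961]
ee_rot: [-2.054, 1.565, -0.503]
wrist_force: [1.4, -2.7, 0.0]
opening: 0.157
```

```bash
python3 - <<'E'
from plan import *
plan([.6625,.0775,.195],-.02)
from h import *
from station import snapshot
import numpy as np
f=[]
for i in range(2):
    s=snapshot("scene"); st=robot.get_state(); f.append(st["wrist_force"]); print(st["position"].round(4),st["wrist_force"].round(2),st["wrist_torque"].round(2))
crop(s,210,215,270,275,9,"pics/h_scene.png"); pickle.dump(s,open("scene_h.pkl","wb"))
E
```

```text
t 13.25 P [0.6636 0.0793 0.1961] F [ 1.35 -2.66  0.02] op 0.157 q6 -1.47
turn deg [-0.03 -0.14  0.27] shift cm [ 0.11  0.11 -0.18] alt [array([-0. , -0.1,  0.3]), array([180. ,   0.4,   0.2])]
tool axes [[0.005, -1.0, 0.021], [-0.003, 0.02, 1.0], [-1.0, -0.005, -0.003]]
[0.6636 0.0792 0.1961] [ 1.44  2.83 -0.08] [ 0.55 -0.16 -0.06]
[0.6636 0.0792 0.1961] [ 2.13  3.09 -0.28] [ 0.7  -0.14  0.02]
```

View pics/h_scene.png

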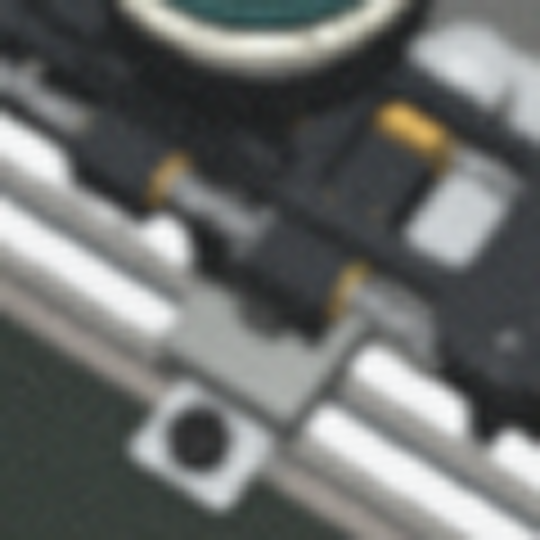

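The slide is past the first lip. To see the true notch centre I open slightly, let it self-centre, and compare the block's image before and after.

Request:
jog_arm([
  [[0,0,0,0,0,0,-0.4],[0,0,0,0,0,0,-0.4],[0,0,0,0,0,0,-0.4]],
])

```text
time_s: 13.65
position: [0.6627, 0.0788, 0.1957]
ee_rot: [-2.565, 1.566, -1.014]
wrist_force: [-1.3, -0.4, 0.3]
opening: 0.299
```

```bash
python3 - <<'E'
from plan import *
plan([.6625,.0775,.195],-.02)
from h import *
from station import snapshot
s=snapshot("scene"); st=robot.get_state(); print(st["position"].round(4),st["wrist_force"].round(2))
crop(s,210,215,270,275,9,"pics/i_scene.png"); pickle.dump(s,open("scene_i.pkl","wb"))
a=pickle.load(open("scene_h.pkl","rb"))
g=lambda s:cv2.GaussianBlur(cv2.cvtColor(s["image"],cv2.COLOR_BGR2GRAY).astype(np.float32),(0,0),.7)
A,B=g(a),g(s)
# block rear/right edges patch: crop (270..360,330..440)/9+(210,215)
px=lambda dy:proj(s,[[.69,.077+dy,.18]])[0]
e=(px(.005)-px(-.005))/10 # px per mm
print("px/mm",e)
for (x0,y0,x1,y1) in((228,248,250,264),(226,250,246,263),(240,250,250,262)):
    P=B[y0:y1,x0:x1]; best=[]
    for d in np.arange(-6,6.1,.25):
        M=np.float32([[1,0,-e[0]*d],[0,1,-e[1]*d]])
        W=cv2.warpAffine(A,np.float32([[1,0,e[0]*d],[0,1,e[1]*d]]),A.shape[::-1],flags=cv2.INTER_CUBIC)[y0:y1,x0:x1]
        best.append((((W-P)**2).mean(),d))
    b=sorted(best)[:3]; print(b)
E
```

```text
t 13.65 P [0.6627 0.0788 0.1957] F [-1.27 -0.35  0.28] op 0.299 q6 -1.47
turn deg [ 0.02 -0.23  0.15] shift cm [ 0.07  0.01 -0.13] alt [array([ 0. , -0.2,  0.2]), array([-180. ,   -0.2,   -0.4])]
tool axes [[0.003, -1.0, 0.02], [-0.004, 0.02, 1.0], [-1.0, -0.003, -0.004]]
[0.6627 0.0787 0.1957] [-0.17  1.28  1.05]
px/mm [0.35439534 0.21291129]
[(np.float32(264.67407), np.float64(0.5)), (np.float32(264.8757), np.float64(0.25)), (np.float32(271.55975), np.float64(0.75))]
[(np.float32(28.39975), np.float64(0.0)), (np.float32(33.599884), np.float64(0.25)), (np.float32(33.979553), np.float64(-0.25))]
[(np.float32(672.82245), np.float64(0.5)), (np.float32(674.7538), np.float64(0.75)), (np.float32(680.17755), np.float64(1.0))]
```

View pics/i_scene.png

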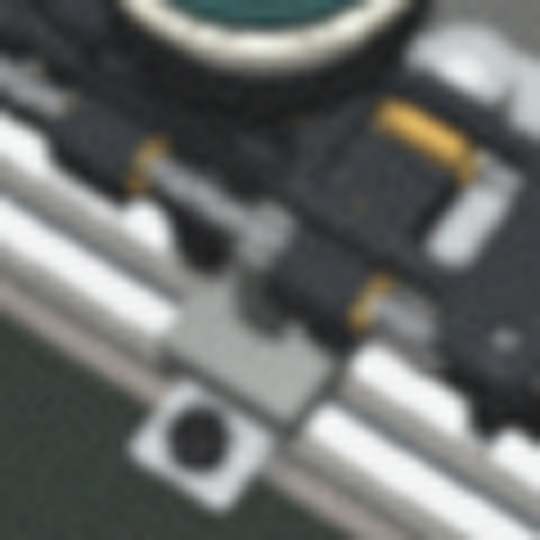

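It moved by no more than 0.5 mm on release, so it is at or very near the centre. To be sure it is the detent holding it, I grip it, displace it about 3 mm, let go and see whether it returns.

Request:
jog_arm([
  [[0,0,0,0,0,0,-1],[0,0,0,0,0,0,-1],[0,0,0,0,0,0,-1],[0,0,0,0,0,0.35,-1],[0,0,0,0,0,0,-1]],
])

```text
time_s: 14.2
position: [0.6625, 0.0795, 0.1956]
ee_rot: [-2.913, 1.562, -1.363]
wrist_force: [-0.2, 1.8, 0.4]
opening: 0.157
```

```bash
python3 - <<'E'
from plan import *
from h import *
from station import snapshot
s=snapshot("scene"); st=robot.get_state(); print(st["position"].round(4),st["wrist_force"].round(2),st["wrist_torque"].round(2),st["opening"])
pickle.dump(s,open("scene_j.pkl","wb"))
E
```

```text
[0.6625 0.0795 0.1956] [-1.5  -3.08 -1.13] [-0.1   0.05 -0.08] 0.15671505185870271
```

Request:
jog_arm([
  [[0,0,0,0,0,0,-0.4],[0,0,0,0,0,0,-0.4],[0,0,0,0,0,0,-0.4]],
])

```text
time_s: 14.55
position: [0.6625, 0.0798, 0.1956]
ee_rot: [-2.891, 1.563, -1.34]
wrist_force: [0.8, 0.1, 0.3]
opening: 0.3
```

```bash
python3 - <<'E'
from plan import *
from h import *
from station import snapshot
s=snapshot("scene"); st=robot.get_state(); print(st["position"].round(4),st["wrist_force"].round(2),st["opening"])
pickle.dump(s,open("scene_k.pkl","wb"))
g=lambda s:cv2.GaussianBlur(cv2.cvtColor(s["image"],cv2.COLOR_BGR2GRAY).astype(np.float32),(0,0),.7)
I={k:g(pickle.load(open(f"scene_{k}.pkl","rb"))) for k in "hijk"}
px=lambda dy:proj(s,[[.685,.079+dy,.18]])[0]
e=(px(.005)-px(-.005))/10
# right rear corner of block & left rear edge patches
for (x0,y0,x1,y1) in((243,252,249,264),(225,247,233,257)):
  for k in "hjk":
    P=I[k][y0:y1,x0:x1]; best=[]
    for d in np.arange(-6,6.1,.25):
        W=cv2.warpAffine(I["i"],np.float32([[1,0,e[0]*d],[0,1,e[1]*d]]),I["i"].shape[::-1],flags=cv2.INTER_CUBIC)[y0:y1,x0:x1]
        best.append((round(float(((W-P)**2).mean()),1),float(d)))
    print(k,"vs i: mm",sorted(best)[:2])
crops=[cv2.resize(pickle.load(open(f"scene_{k}.pkl","rb"))["image"][235:275,215:260],None,fx=8,fy=8,interpolation=cv2.INTER_CUBIC) for k in "jk"]
cv2.imwrite("pics/jk.png",np.hstack(crops))
E
```

```text
[0.6625 0.0799 0.1956] [ 0.29 -0.6   0.06] 0.3028104140394313
h vs i: mm [(660.1, -0.25), (668.9, -0.5)]
j vs i: mm [(583.6, -0.25), (589.7, 0.0)]
k vs i: mm [(18.3, 0.25), (19.1, 0.0)]
h vs i: mm [(1.3, 0.0), (3.4, 0.25)]
j vs i: mm [(6.4, 0.25), (7.4, 0.5)]
k vs i: mm [(1.2, 0.0), (2.4, -0.25)]
```

View pics/jk.png

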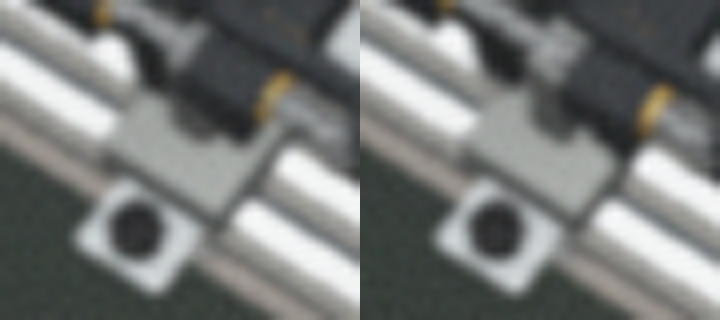

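The 3.5 mm command moved the tool only 0.7 mm and the slide went back to the same place on release, so the detent holds it. I re-centre the tool to y≈0.079 and grip.

Request:
jog_arm([
  [[0,-0.3,0,0,0,-0.1,-0.4],[0,0,0,0,0,0,-1],[0,0,0,0,0,0,-1],[0,0,0,0,0,0,-1],[0,0,0,0,0,0,-1]],
])

```text
time_s: 15.1
position: [0.6625, 0.0792, 0.1955]
ee_rot: [-2.213, 1.568, -0.662]
wrist_force: [0.5, 0.4, 1.2]
opening: 0.155
```

Request:
jog_arm([
  [[0,0,0,0,0,0,-1],[0,0,0,0,0,0,-1],[0,0,0,0,0,0,-1],[0,0,0,0,0,0,-1],[0,0,0,0,0,0,-1]],
])

```text
time_s: 15.6
position: [0.6624, 0.0792, 0.1956]
ee_rot: [-2.224, 1.568, -0.674]
wrist_force: [-0.2, -0.9, 1.4]
opening: 0.16
```

```bash
python3 - <<'E'
from plan import *
from h import *
from station import snapshot
for i in range(4):
    s=snapshot("scene"); st=robot.get_state(); print(st["position"].round(4),st["wrist_force"].round(2),round(st["opening"],3),abs(st["dq"]).max().round(4))
pickle.dump(s,open("scene_l.pkl","wb"))
g=lambda s:cv2.GaussianBlur(cv2.cvtColor(s["image"],cv2.COLOR_BGR2GRAY).astype(np.float32),(0,0),.7)
I={k:g(pickle.load(open(f"scene_{k}.pkl","rb"))) for k in "il"}
px=lambda dy:proj(s,[[.685,.079+dy,.18]])[0]
e=(px(.005)-px(-.005))/10
for (x0,y0,x1,y1) in((225,247,233,257),(228,252,243,264)):
  for k in "l":
    P=I[k][y0:y1,x0:x1]
    print(k,sorted((round(float(((cv2.warpAffine(I["i"],np.float32([[1,0,e[0]*d],[0,1,e[1]*d]]),I["i"].shape[::-1],flags=cv2.INTER_CUBIC)[y0:y1,x0:x1]-P)**2).mean()),1),float(d)) for d in np.arange(-5,5.1,.25))[:2])
crop(s,200,180,310,280,5,"pics/l.png")
E
```

```text
[0.6624 0.0792 0.1955] [ 0.81 -0.33 -0.58] 0.154 0.0019
[0.6625 0.0792 0.1956] [ 0.34 -0.16 -1.09] 0.156 0.0014
[0.6625 0.0792 0.1956] [-0.18 -0.6   0.14] 0.159 0.0018
[0.6624 0.0792 0.1956] [ 0.42 -0.42  0.23] 0.158 0.0025
l [(2.9, 0.0), (4.9, -0.25)]
l [(1.3, 0.0), (5.4, 0.25)]
```

View pics/l.png

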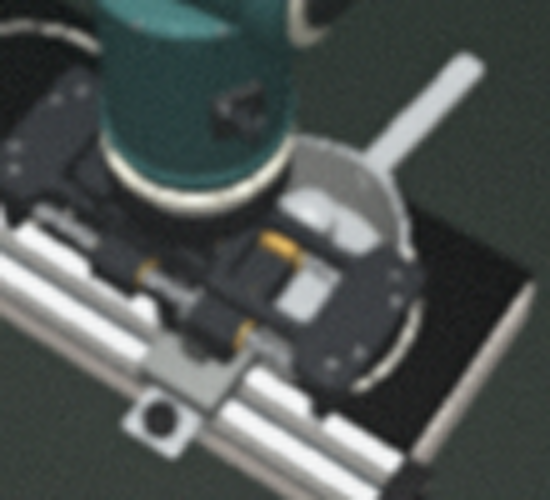

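```bash
python3 -c "
from station import robot
print(robot.job_done()); print(robot.get_state()['position'],robot.get_state()['opening'])"
```

```text
the job is handed in; nothing more can be done
None
the job is handed in; nothing more can be done
```

The job is handed in, at about 16 s of the 69 s. No verdict was reported, but my last checks all agreed with the task being met.

- **Pan:** I gripped the larger pan by its handle and slid it flat along the glass to the other ring. It first came up about 9 mm short, so I pushed it on before letting go. After release, both cameras put its axis within about 2 mm of the ring centre (limit 12 mm). In the last picture the rim was still at the same pixel.
- **Slide:** I gripped the fin and slid it over the clip's first lip into the notch. As a check, I commanded a 3.5 mm push. The tool moved only 0.7 mm, and on release the slide went back to the same place. I then centred the tool on it and gripped again.
- **State at hand-in:** The slide showed 0.0 mm of shift from its self-centred place, to about 0.25 mm. The fingers were closed on the fin at 14 mm, the sideways wrist force was under 1 N and the arm was still.
- **Small disagreement:** The first camera estimate of the notch (y about 0.077) was about 2 mm off where the slide actually settled (y about 0.079). I trusted the place where the slide settled.
- **Not checked:** I did not measure the jars or the beaker again; no move was planned near them.

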